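# Load a plywood sample slide under the marking jig's spring clip

### The arm

A 7-joint arm with a two-finger parallel gripper is mounted at the origin on the work surface. World frame = base frame: x ahead of the robot, y to its left, z up, the work surface at z = 0. Lengths are in m, angles in rad, forces in N, time in s.
With the tool pointing down it reaches from about 0.35 to 0.9 m from the base axis. Payload 7.2 kg.
Tool frame: the origin (TCP) lies midway between the tips of the shut fingers; the grasp point (between the pads) lies ctrl.grip_point_offset behind it (ctrl.grip_point_offset is the distance from the TCP to the grasp point, in m); x points along the fingers, y is the direction in which the jaws open and shut, and the axes are right-handed (so a half turn about x gives the same grasp; the last joint's range is limited). The gripper opens to 85 mm and grips with 20 to 120 N. Pads are 22 mm wide; open, the fingers measure 114 mm over their backs; the gripper's body (76 mm by 85 mm) begins 54 mm behind the grasp point. The pads swing forward as they close: fully open they stand 13 mm farther back than shut.
Start: joints at [1.256, 0.411, -0.013, 1.596, 0.006, 1.134, -0.082], TCP at [0.153, -0.606, 0.231] pointing down, gripper open.
Joint ranges: [-2.95, 2.95], [-0.29, 1.99], [-1.47, 1.44], [0.14, 2.54], [-1.03, 4.17], [0.13, 1.85], [-2.86, 2.86]. Speed limits (rad/s): [2.39, 2.39, 3.01, 3.01, 3.14, 3.14, 3.14].

### API

Orientations are given as a unit quaternion [w, x, y, z].
In Python, from plant import ctrl, grab_frame, camera_info gives the robot as it stands.
- The arm moves only by the tool play_rows, never from a script. Its argument "commands" is a list of rows, each an object with "travel": the shift along the tool's x, y, z in cm, a list of three; "twist": the turn about the tool's x in rad; "hand": the closure, from 0 (fully open) to 1 (shut). In form: [{"travel": [tx, ty, tz], "twist": twist, "hand": hand}, ...]. A call has 1 to 12 rows; each row shifts and turns the commanded pose from where the row before left it, along the tool's axes as they then stand; what a row does not reach is not made up. A row lasts 1/10 s, in which the tool goes at most 50 mm and 8.59 degrees, less where a joint would pass 70% of its speed; a pose out of reach is approached as far as the arm can. A call with a gripper value outside its range is refused whole. The fingers move at their own pace and stop on an object; "force" is the grip in N (left out, the last holds). Time passes only in rows, so rows that do not move let the fingers close. It gives the time, the measured TCP pose, the force and the opening at its end, in the units of the state.
- ctrl.state(): the state, without advancing time (a new reading comes with each control period).
- grab_frame(name): name is "scene" or "top" or "wrist"; returns (picture, depth): 420x560x3 uint8, red, green, blue; 420x560 float32, m along the optical axis (not along the pixel's ray), 0 where there is no reading.
- camera_info(name): a dict with "fx", "fy", "cx", "cy" (pixels), "R" (3x3) and "t" (3): a world point X has camera coordinates R X + t. Camera axes: x right, y down, z forward; pixel columns grow to the right and rows downward; lengths in m; the calibration is good to about 2 mm. A picture is of the moment at which its call begins: read the wrist's pose just before it. camera_info takes no time and is no camera call; for the wrist camera it gives the pose at the moment of the call.
- ctrl.job_done(): hands the job in, once; it reports no verdict.
The state is a dict: "time": time; "qpos": joint angles; "dq": joint speeds; "effort": joint torques, N m; "ee_pos": TCP position; "tool_rot": TCP orientation; "wrist_force": force on the tool from outside, world axes, zero at the start; "ft_torque": the same for the moment, N m; "gripper_width": finger opening in m.
Only numpy, scipy, OpenCV 4.12 (cv2) and the standard library are available. Lean on these libraries where they do the work, as an engineer would, in place of code of your own. Each camera call takes 0.05 s, during which the arm holds its last target.

### The job

First lift the spring clip on the marking jig until it stays up by itself. Then draw the plywood sample slide straight out of the storage dock by its upright grip, lay it on the jig's bed and push it under the raised clip, fully home against the end stop, keeping it level all the way. Last, lower the clip so that it presses on the slide and let go; leave the other things on the bench where they are.

Things in the scene. Friction and masses are not known exactly. Their poses are not given: they have to be found in the camera images.
- jig: Fixed plywood marking jig flat on the table. Origin: on the table, on the bed's centre line, 75 mm short of the end stop; x runs along the bed to the stop and hinge (roughly away from the robot), z up. Bed 255 x 90 mm (x -115 to +140), top 10 mm above the table. The slide enters from the -x end, between two low guide rails; when it is home its grip stands at jig x = -48 mm.
- jig_stop (a point): Foot of the jig's end stop: jig x = +75, y = 0, z = 10 mm, axes as the jig's. The stop is a low bar across the bed, its top 20 mm above the table. The guide rails (tops 16 mm above the table) leave a gap 56 mm wide from the stop to 60 mm before it, then flare out to a mouth about 79 mm wide 97 mm before it.
- clip_hinge (a point): Hinge axis of the spring clip, on the jig at x = +90, y = 0, z = 32 mm; the axis runs along the jig's y. Axes as the jig's.
- clip_knob (a point): Centre of the clip's black finger knob, a cylinder 16 mm across, 18 mm long, lying along the jig's y at the upturned free end of the bent steel strap (14 mm wide). Pinch it from above, fingers along the jig's y; it can turn between the fingers. Clip down: 95 mm from the hinge along the jig's -x, 52 mm above the table. It swings on a 97 mm radius. Its axes turn with the clip.
- clip (a joint): Clip angle: 0 = down (at the start), grows as the free end rises, stop at 0.75. Over-centre spring: below about 0.4 rad it snaps down, above it snaps up to 0.75 and stays. Needs about 3 N at the knob. On the slide it rests near 0.08, its foot (60 mm from the hinge) pressing. Raised: knob 56 mm from the hinge along the jig's -x, 111 mm above the table; foot some 40 mm over the bed.
- rack: Fixed storage dock that holds the slide. Origin: on the table under the middle of its channel; x along the channel to its closed end (roughly away from the robot), z up. Lips cover the slide's edges from x = -40 to +40 mm; floor at z = 10, lip tops 22.5 mm; clearance 1.5 mm each side and above. Bare floor on to x = -105. The slide is free once its far end has passed x = -40 mm: a pull of up to 80 mm to -x.
- slide_grip (a point): Where to pinch the sample slide's upright grip from above: on its centre line, 13 mm below its top, 28 mm above the slide's underside. Slide: plywood plate 140 x 50 x 6 mm, 50 to 100 g. Grip: block 28 mm long (x), 12 mm thick (y), rising 35 mm above the plate, centred 17 mm from the plate's near end. x points along the slide to its far end (goes in first), z up.
- slide_tip (a point): Middle of the slide's far end face, 3 mm above its underside; 123 mm from the grip along the slide's x. Axes as for the slide.
- spinner: Bystander: small flat three-armed plywood spinner, 90 mm across, 6 mm high. Origin: centre of its underside.
- carton: Bystander: white box 60 x 60 x 45 mm. Origin: centre of its underside.
- flask: Bystander: pale plastic bottle with an orange cap, 72 mm across, 190 mm high. Origin: centre of its underside.
- pencup: Bystander: blue cup, 70 mm across, 80 mm high. Origin: centre of its underside.

How it is judged:
On the way, in this order (a step that is already met when the one before it is completed fails the run):
1. the clip stays up by itself (above 0.6 rad, fingers off it) while the slide is still in the dock (value of joint clip above 0.6 rad and contact force between the fingers and clip below 0.1 N and x of slide_tip in the frame of rack above 0 m), for 0.2 s.
2. the slide is drawn out of the channel, clip still up (x of slide_tip in the frame of rack below -0.04 m and value of joint clip above 0.6 rad), for 0.1 s.
3. the slide lies home on the bed under the raised clip (value of joint clip above 0.6 rad and x of slide_tip in the frame of jig above 0.07 m and y of slide_tip in the frame of jig between -0.006 and 0.006 m and z of slide_tip in the frame of jig below 0.018 m), for 0.2 s.
At the end, for the whole second after the job is handed in: The slide lies flat on the jig's bed between the rails (within 6 mm of the centre line, 0.1 rad of straight), its far end within 5 mm of the end stop, at rest, with the clip down on it (0.05 to 0.14 rad) and pressing with more than 1 N (value of joint clip between 0.05 and 0.14 rad and contact force between clip and slide above 1 N and x of slide_tip in the frame of jig between 0.07 and 0.079 m and y of slide_tip in the frame of jig between -0.006 and 0.006 m and z of slide_tip in the frame of jig below 0.016 m and angle between the x axis of slide_tip and the x axis of jig, either way round below 0.1 rad and angle between slide_tip's own z axis and vertical below 0.05 rad and linear speed of slide below 0.02 m/s); the robot touches nothing.
It fails at once if the slide is tipped more than 0.25 rad (15 degrees) from level (angle between slide_tip's own z axis and vertical above 0.25 rad).
It fails at once if a bystander is moved more than 30 mm (distance of any of spinner, carton, flask, pencup from where it was at the start of the episode above 0.03 m).
It also fails if it takes over 72 s, if anything falls off the work surface, if the arm or the gripper's body presses on something with over 40 N, if the wrist force passes 120 N, or if a joint passes its speed limit or range.

## Working session

There is one attempt and no reset: what is moved stays moved. The work goes in short steps, Python scripts to look and compute and a tool call to move; the robot and the scene stay as the last step left them, time stands still between calls to the robot, and variables do not carry over. Pictures are saved under pics/ and viewed, and the job is handed in when it is done.

Besides the shell and the picture viewer there is one more tool, called after "Call:" by a JSON object that holds its "name" and its "arguments". play_rows: Moves the arm, as the interface text tells. Its arguments: {"type":"object","properties":{"commands":{"type":"array"},"force":{"type":"number"}},"required":["commands"]}

```bash
mkdir -p pics; ls
cat > h.py <<'E'
import numpy as np, cv2
from plant import ctrl, grab_frame, camera_info
def snap(n,f):
    ci=camera_info(n); p,d=grab_frame(n); cv2.imwrite('pics/'+f+'.png',p[:,:,::-1]); np.savez('pics/'+f+'.npz',p=p,d=d,fx=ci['fx'],fy=ci['fy'],cx=ci['cx'],cy=ci['cy'],R=ci['R'],t=ci['t']); return p,d
def load(f): return np.load('pics/'+f+'.npz')
def ray(c,u,v):
    R=np.array(c['R']);t=np.array(c['t']);dc=np.array([(u-c['cx'])/c['fx'],(v-c['cy'])/c['fy'],1.])
    return -R.T@t, R.T@dc
def onz(c,u,v,z):
    o,d=ray(c,u,v); return o+d*(z-o[2])/d[2]
def dep(c,u,v):
    o,d=ray(c,u,v); return o+d*float(c['d'][int(round(v)),int(round(u))])
def cloud(c):
    d=c['d'];v,u=np.indices(d.shape);R=np.array(c['R']);t=np.array(c['t'])
    P=np.stack([(u-c['cx'])/c['fx']*d,(v-c['cy'])/c['fy']*d,d],-1)
    return (P-t)@R
E
python3 - <<'E'
from h import *
print(ctrl.state()); print(ctrl.grip_point_offset)
for n in ['scene','top','wrist']: snap(n,n+'0'); ci=camera_info(n); print(n,ci)
E
```

```text
pics
{'time': 0.0, 'qpos': array([ 1.2557795 ,  0.41192377, -0.01270676,  1.59702318,  0.00561486,
        1.13434136, -0.08218485]), 'dq': array([-0.00191769, -0.00012712,  0.0010743 ,  0.00047529,  0.00035969,
       -0.00076984, -0.00051866]), 'effort': array([-5.75057056e-04, -6.00623989e+01,  6.82019871e-01, -2.99417907e+01,
        1.38743085e-02,  1.03451571e-02, -2.24497029e-05]), 'ee_pos': array([ 0.15252847, -0.60558683,  0.23044679]), 'tool_rot': array([-0.08648128, -0.70160823, -0.08763073,  0.70184595]), 'wrist_force': array([-0.26184931, -0.55659951, -0.31625084]), 'ft_torque': array([ 0.04719923,  0.03917702, -0.00769316]), 'gripper_width': 0.08537222870657019}
0.0187
scene {'fx': 403.45408384225, 'fy': 403.45408384225, 'cx': 275.6935316398287, 'cy': 207.8848523688183, 'R': array([[-0.22922159,  0.97319394,  0.01873535],
       [ 0.57915108,  0.1518301 , -0.8009567 ],
       [-0.7823308 , -0.17274597, -0.59842906]]), 't': array([ 0.13558902, -0.31570146,  1.54157981])}
top {'fx': 430.4111574444056, 'fy': 430.4111574444056, 'cx': 277.2419571490939, 'cy': 205.32013655086382, 'R': array([[-0.02218706, -0.99953919, -0.02071576],
       [-0.98861483,  0.02501966, -0.1483736 ],
       [ 0.14882353,  0.01718794, -0.98871438]]), 't': array([0.020783  , 0.60476519, 1.03776335])}
wrist {'fx': 357.0847331299405, 'fy': 357.0847331299405, 'cx': 279.1783931248957, 'cy': 209.9904603871062, 'R': array([[ 2.43396912e-01, -9.69926738e-01, -2.57207098e-04],
       [-9.36749935e-01, -2.35140153e-01,  2.59246347e-01],
       [-2.51510443e-01, -6.28588216e-02, -9.65811196e-01]]), 't': array([-0.62569828, -0.03364946,  0.37690224])}
```

View pics/top0.png

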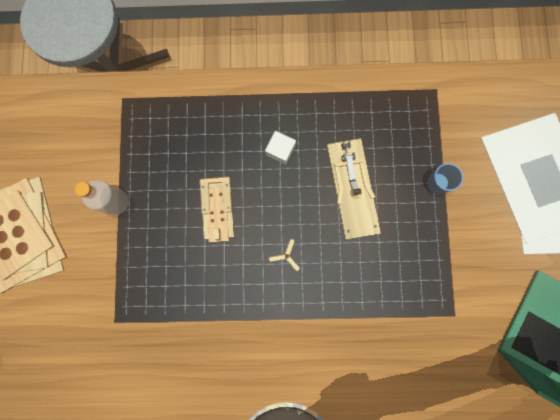

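View pics/scene0.png

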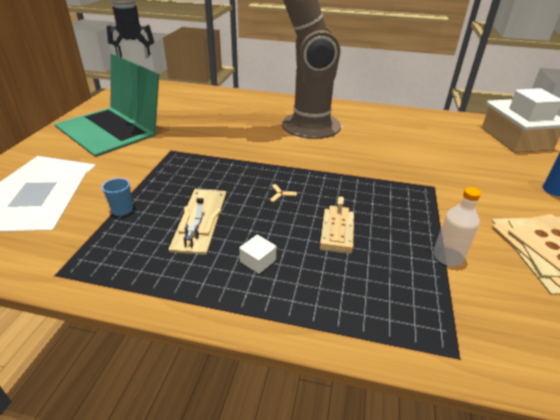

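The top view shows the jig at about (354,188) with its black knob near (355,190). The dock is at (216,208) with the grip near (215,234), and the carton, spinner, cup and bottle are all clear of them. I'll enlarge both areas.

Run:
```python
from h import *
c=load('top0');p=c['p'][:,:,::-1]
a=cv2.resize(p[130:250,310:400],None,fx=4.5,fy=4.5,interpolation=cv2.INTER_CUBIC)
b=cv2.resize(p[165:255,185:250],None,fx=6,fy=6,interpolation=cv2.INTER_CUBIC)
o=np.zeros((545,800,3),np.uint8);o[:a.shape[0],:a.shape[1]]=a;o[:b.shape[0],410:410+b.shape[1]]=b[:, :390]
cv2.imwrite('pics/crop0.png',o)
for u,v in [(354,188),(350,175),(356,190),(340,165),(375,232),(216,208),(215,235)]: print(u,v,dep(c,u,v))
P=cloud(c)
# jig bed mask: wood colour inside black mat
h=cv2.cvtColor(c['p'],cv2.COLOR_RGB2HSV)
m=((h[...,2]>110)&(h[...,1]>60)&(h[...,0]<30)).astype(np.uint8)
m[:95]=0;m[315:]=0;m[:,:130]=0;m[:,440:]=0
n,l,s,ce=cv2.connectedComponentsWithStats(m)
for i in range(1,n):
  if s[i,4]>50:
    q=cv2.findContours((l==i).astype(np.uint8),0,1)[0][0]; r=cv2.minAreaRect(q)
    box=cv2.boxPoints(r); print(s[i],r); print(np.array([onz(c,u,v,.01) for u,v in box]).round(4))
```

```text
354 188 [ 0.64554181 -0.1891849   0.03898455]
350 175 [ 0.68338451 -0.1834482   0.02118345]
356 190 [ 0.63654746 -0.19055162  0.05933076]
340 165 [ 0.71018567 -0.15852812  0.02307269]
375 232 [ 0.5352128  -0.24272562  0.0065041 ]
216 208 [0.60657767 0.16581407 0.01547558]
215 235 [0.53367371 0.16279421 0.04999967]
[130  95 103   3 194] ((181.0, 96.0), (2.0, 102.0), 90.0)
[[0.9243 0.4013 0.01  ]
 [0.9157 0.1229 0.01  ]
 [0.91   0.1229 0.01  ]
 [0.9186 0.4011 0.01  ]]
[437  95   3  31  58] ((438.0, 110.0), (30.0, 2.0), 90.0)
[[ 0.8987 -0.428   0.01  ]
 [ 0.8985 -0.4333  0.01  ]
 [ 0.815  -0.4268  0.01  ]
 [ 0.8151 -0.4216  0.01  ]]
[ 327  138   54  102 3136] ((353.9439697265625, 188.19200134277344), (98.2081069946289, 38.639251708984375), 79.69515228271484)
[[ 0.7732 -0.1263  0.01  ]
 [ 0.7893 -0.2276  0.01  ]
 [ 0.5318 -0.259   0.01  ]
 [ 0.5164 -0.1612  0.01  ]]
[ 199  176   35   67 1967] ((216.4499969482422, 209.3499755859375), (65.03862762451172, 31.368867874145508), 85.60128784179688)
[[0.6881 0.2133 0.01  ]
 [0.6924 0.1307 0.01  ]
 [0.5215 0.1188 0.01  ]
 [0.5172 0.1996 0.01  ]]
[269 239  31  32 252] ((282.564697265625, 257.0411682128906), (31.563377380371094, 27.7670955657959), 77.47119140625)
[[ 0.5092  0.0392  0.01  ]
 [ 0.523  -0.0307  0.01  ]
 [ 0.4443 -0.0459  0.01  ]
 [ 0.4308  0.0232  0.01  ]]
```

View pics/crop0.png

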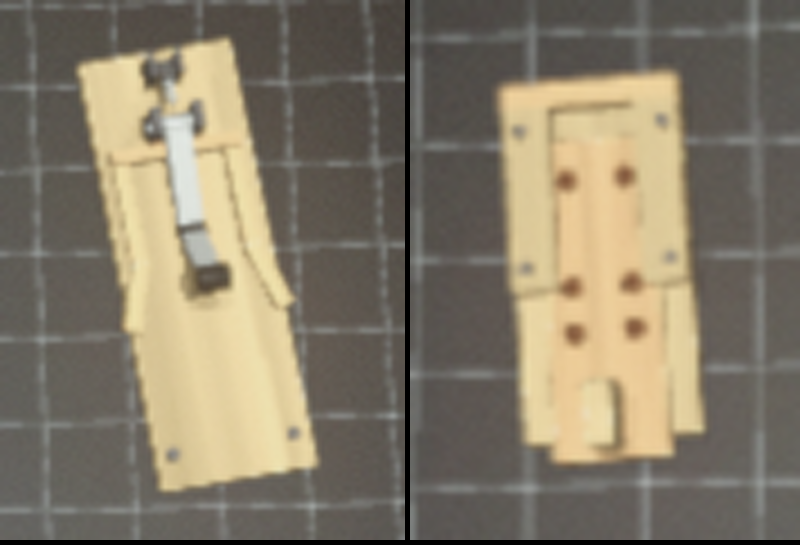

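Run:
```python
from h import *
c=load('top0')
J=[onz(c,310+a/4.5-.4,130+b/4.5-.4,.01)[:2] for a,b in [(78,65),(230,38),(318,465),(160,490)]]
J=np.array(J);print(J.round(4))
fl,fr,nr,nl=J
print('lengths',np.linalg.norm(fl-nl),np.linalg.norm(fr-nr),np.linalg.norm(fl-fr),np.linalg.norm(nl-nr))
ax=(fl+fr-nl-nr);yaw=np.arctan2(ax[1],ax[0]);e=np.array([np.cos(yaw),np.sin(yaw)])
o=J.mean(0)-e*.0125;print('jig yaw',yaw,'origin',o,'knob',o-e*.005)
k=[onz(c,310+a/4.5-.4,130+b/4.5-.4,.06)for a,b in[(207,272)]];print('knob seen',k)
D=np.array([onz(c,185+(a-410)/6-.4,165+b/6-.4,.0)[:2] for a,b in [(525,445),(704,432)]])
D2=np.array([onz(c,185+(a-410)/6-.4,165+b/6-.4,.0225)[:2] for a,b in [(498,90),(680,72),(690,285),(513,295)]]);print(D,D2.round(4))
G=[onz(c,185+(a-410)/6-.4,165+b/6-.4,.051)[:2] for a,b in [(598,380),(598,447),(582,412),(615,412)]];print('grip',np.round(G,4))
# grip from depth
P=cloud(c);m=(P[...,2]>.042)&(P[...,2]<.07)
for lo,hi in [((.48,.1),(.6,.22)),((.58,-.23),(.8,-.12))]:
  s=m&(P[...,0]>lo[0])&(P[...,0]<hi[0])&(P[...,1]>lo[1])&(P[...,1]<hi[1]);print(s.sum(),P[s].mean(0),P[s].min(0),P[s].max(0))
```

```text
[[ 0.7712 -0.1283]
 [ 0.7851 -0.2182]
 [ 0.5322 -0.2553]
 [ 0.5201 -0.165 ]]
lengths 0.2537683179059298 0.2555949378243695 0.0910160527772446 0.09110805516887911
jig yaw 0.14543226373189416 origin [ 0.63979194 -0.19350077] knob [ 0.63484472 -0.19422537]
knob seen [array([ 0.63633908, -0.18944279,  0.06      ])]
[[0.52877175 0.20032105]
 [0.53256154 0.12249839]] [[0.6814 0.2083]
 [0.6872 0.1291]
 [0.5939 0.1253]
 [0.5915 0.2014]]
grip [[0.5512 0.1603]
 [0.5233 0.1603]
 [0.538  0.1669]
 [0.5377 0.1532]]
65 [0.53682285 0.15964349 0.05045372] [0.52340024 0.15373716 0.04257917] [0.55121363 0.1656239  0.05515258]
81 [ 0.67094786 -0.18902828  0.0524932 ] [ 0.62667632 -0.20349927  0.04248071] [ 0.7599956  -0.16465438  0.06218049]
```

```bash
cat >> h.py <<'E'
from scipy.spatial.transform import Rotation as Ro
def tool():
    s=ctrl.state();q=s['tool_rot'];return s,Ro.from_quat([q[1],q[2],q[3],q[0]]).as_matrix()
def plan(target,yaw):
    """target tcp xyz, yaw of desired tool-y dir = world y dir rotated by yaw (mod pi). prints travel first, then twist"""
    s,R=tool();d=(R.T@(np.array(target)-s['ee_pos']))*100
    ty=R[:,1];cur=np.arctan2(ty[1],ty[0]);des=yaw+np.pi/2
    dw=(des-cur+np.pi/2)%np.pi-np.pi/2
    print('t %.2f'%s['time'],'ee',s['ee_pos'].round(4),'travel(cm)',d.round(2),'twist about tool x',round(dw*np.sign(R[2,0]),4),'F',s['wrist_force'].round(2),'w',round(s['gripper_width'],4))
E
python3 - <<'E'
from h import *
s,R=tool();print(R.round(3)); c=load('wrist0'); C=-c['R'].T@c['t'];print('cam',C, 'in tool',R.T@(C-s['ee_pos']),'viewdir tool',R.T@c['R'][2])
plan([.57,-.2,.26],.145)
E
```

```text
[[-0.     0.244 -0.97 ]
 [ 0.001 -0.97  -0.244]
 [-1.    -0.001  0.   ]]
cam [ 0.21555525 -0.5910628   0.37246695] in tool [-0.14184574  0.00100591 -0.06464676] viewdir tool [9.65831791e-01 4.99032796e-04 2.59169255e-01]
t 0.15 ee [ 0.1526 -0.6057  0.2306] travel(cm) [ -2.91 -29.15 -50.39] twist about tool x 0.1018 F [ 0.35  0.36 -0.33] w 0.0852
```

Call:
{"name": "play_rows", "arguments": {"commands": [{"travel": [-0.1,-1.7,-3.7],"twist": 0.006,"hand": 0},{"travel": [-0.1,-1.7,-3.7],"twist": 0.006,"hand": 0},{"travel": [-0.1,-1.7,-3.7],"twist": 0.006,"hand": 0},{"travel": [-0.1,-1.7,-3.7],"twist": 0.006,"hand": 0},{"travel": [-0.1,-1.7,-3.7],"twist": 0.006,"hand": 0},{"travel": [-0.1,-1.7,-3.7],"twist": 0.006,"hand": 0},{"travel": [-0.1,-1.7,-3.7],"twist": 0.006,"hand": 0},{"travel": [-0.1,-1.7,-3.7],"twist": 0.006,"hand": 0},{"travel": [-0.1,-1.7,-3.7],"twist": 0.006,"hand": 0},{"travel": [-0.1,-1.7,-3.7],"twist": 0.006,"hand": 0},{"travel": [-0.1,-1.7,-3.7],"twist": 0.006,"hand": 0},{"travel": [-0.1,-1.7,-3.7],"twist": 0.006,"hand": 0}]}}

```text
time: 1.35
ee_pos: [0.5442, -0.3114, 0.2431]
tool_rot: [-0.062, -0.704, -0.062, 0.705]
wrist_force: [0.1, -0.4, 0.3]
gripper_width: 0.0855
```

Run:
```python
from h import *
plan([.66,-.2,.25],.145)
```

```text
t 1.35 ee [ 0.5442 -0.3114  0.2431] travel(cm) [ -0.69  -8.96 -13.34] twist about tool x 0.0295 F [ 0.15 -0.43  0.28] w 0.0855
```

Call:
{"name": "play_rows", "arguments": {"commands": [{"travel": [-0.2,-2.3,-3.4],"twist": 0.008,"hand": 0},{"travel": [-0.2,-2.2,-3.3],"twist": 0.008,"hand": 0},{"travel": [-0.2,-2.2,-3.3],"twist": 0.008,"hand": 0},{"travel": [-0.1,-2.2,-3.3],"twist": 0.006,"hand": 0},{"travel": [0,0,0],"twist": 0,"hand": 0},{"travel": [0,0,0],"twist": 0,"hand": 0}]}}

```text
time: 1.95
ee_pos: [0.6603, -0.2018, 0.2494]
tool_rot: [-0.052, -0.705, -0.052, 0.706]
wrist_force: [-0.1, -0.4, -0.1]
gripper_width: 0.0856
```

Run:
```python
from h import *
plan([.66,-.2,.25],.145)
snap('wrist','wj')
```

```text
t 1.95 ee [ 0.6603 -0.2018  0.2494] travel(cm) [-0.06 -0.19  0.  ] twist about tool x 0.0023 F [-0.09 -0.37 -0.09] w 0.0856
```

View pics/wj.png

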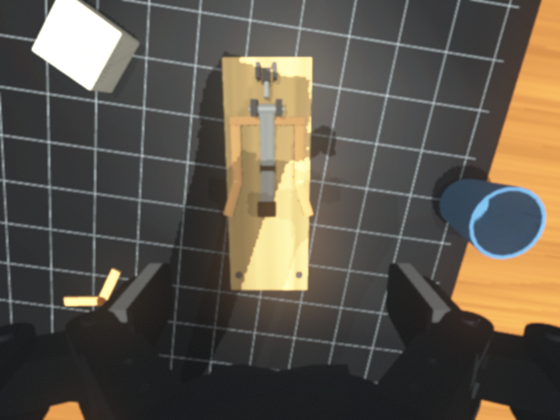

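The wrist view shows the whole jig: far corners (222,57) and (312,57), near corners (231,290) and (307,290), knob at (266,209). I'll refine these.

Run:
```python
from h import *
c=load('wj');p=c['p'][:,:,::-1]
a=cv2.resize(p[45:305,205:330],None,fx=2.3*2,fy=2.3,interpolation=cv2.INTER_CUBIC)
cv2.imwrite('pics/wjc.png',a)
h=cv2.cvtColor(c['p'],cv2.COLOR_RGB2HSV)
m=((h[...,1]>50)&(h[...,0]<32)&(h[...,2]>60)).astype(np.uint8);m[:,:212]=0;m[:,325:]=0;m[300:]=0
def edge(f,rows): return np.array([f(np.where(m[r])[0]) for r in rows])
rows=np.arange(65,285)
ok=np.r_[65:110,225:285]
pts=lambda us,vs:np.array([onz(c,u,v,.01)[:2] for u,v in zip(us,vs)])
L=pts(edge(lambda w:w.min()-.5,ok),ok);Rr=pts(edge(lambda w:w.max()+.5,ok),ok)
def fit(P):
  v=cv2.fitLine(P.astype(np.float32),cv2.DIST_HUBER,0,.001,.001).ravel(); v[:2]*=np.sign(v[0]); return v
for P in(L,Rr): v=fit(P);print('yaw',np.arctan2(v[1],v[0]),v[2:])
cols=np.arange(235,305)
B=pts(cols,[np.where(m[:,u])[0].max()+.5 for u in cols]);T=pts(cols,[np.where(m[:,u])[0].min()-.5 for u in cols])
vl,vr=fit(L),fit(Rr);yaw=np.mean([np.arctan2(v[1],v[0]) for v in(vl,vr)])
e=np.array([np.cos(yaw),np.sin(yaw)]);n=np.array([-e[1],e[0]])
l=np.median(L@n);r=np.median(Rr@n);b=np.median(B@e);t=np.median(T@e);print('w,l',l-r,t-b)
o=e*((t+b)/2-.0125)+n*(l+r)/2;print('yaw',yaw,'origin',o)
np.savez('jig.npz',yaw=yaw,o=o)
print('knob pred',o-e*.005)
k=h[...,2]<70;P=cloud(c);s=(P[...,2]>.045)&(P[...,2]<.075)&(np.abs((P[...,:2]-o)@n)<.03)&(np.abs((P[...,:2]-o)@e)<.05)
print(s.sum(),P[s].mean(0),P[s].max(0)); Q=(P[s][:,:2]-o);print('jig x',(Q@e).min(),(Q@e).max(),'y',(Q@n).min(),(Q@n).max())
print('knob ray z.06',(onz(c,266,209,.056)[:2]-o)@e,(onz(c,266,209,.056)[:2]-o)@n)
print('bed z',np.median(P[230:280,245:300,2]))
```

```text
yaw 0.11265465 [ 0.6371627  -0.14315476]
yaw 0.24147755 [ 0.62803894 -0.25494617]
w,l 0.1111186150821869 0.26710342014229294
yaw 0.1770661 origin [ 0.63427393 -0.20001311]
knob pred [ 0.6293521  -0.20089382]
292 [ 0.63537919 -0.19462176  0.05702887] [ 0.64320878 -0.18519394  0.0604276 ]
jig x -0.006249832321730857 0.008694623838385417 y -0.003777947105302916 0.013810463379714928
knob ray z.06 0.0012281536337726449 0.005883484140651068
bed z 0.009329314420337992
```

View pics/wjc.png

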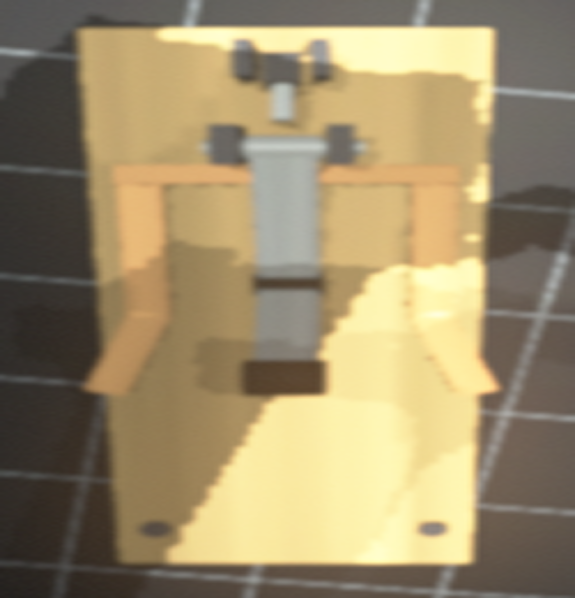

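Run:
```python
from h import *
c=load('wj')
pc=[(77,28),(496,28),(474,563),(118,563)]
J=np.array([onz(c,205+a/4.6-.4,45+b/2.3-.3,.01)[:2] for a,b in pc]);fl,fr,nr,nl=J
print(J.round(4),'len',np.linalg.norm(fl-nl),np.linalg.norm(fr-nr),np.linalg.norm(fl-fr),np.linalg.norm(nl-nr))
ax=(fl+fr-nl-nr);yaw=np.arctan2(ax[1],ax[0]);lat=(fl+nl-fr-nr);print('yaw',yaw,np.arctan2(-lat[0],lat[1]))
e=np.array([np.cos(yaw),np.sin(yaw)]);n=np.array([-e[1],e[0]]);o=J.mean(0)-e*.0125;print('o',o)
def j(a,b,z): q=onz(c,205+a/4.6-.4,45+b/2.3-.3,z)[:2]-o; return (q@e).round(4),(q@n).round(4)
print('knob L/R top', j(243,378,.055),j(327,378,.055),'stop rear edge',j(285,166,.02),'rails inner',j(166,250,.016),j(416,250,.016),'mouth',j(88,390,.016),j(498,390,.016),'hinge',j(225,145,.032),j(342,145,.032))
P=cloud(c);s=(P[...,2]>.045)&(P[...,2]<.075)&(np.abs((P[...,:2]-o)@n)<.03)&(np.abs((P[...,:2]-o)@e)<.05)
Q=(P[s][:,:2]-o);print('knob depth jig x',(Q@e).min(),(Q@e).max(),'y',(Q@n).min(),(Q@n).max())
np.savez('jig.npz',yaw=yaw,o=o)
```

```text
[[ 0.7702 -0.129 ]
 [ 0.7834 -0.2183]
 [ 0.5321 -0.2559]
 [ 0.5189 -0.1658]] len 0.2540138703665791 0.25403855869631997 0.09028358417785562 0.09103464241892228
yaw 0.14692217786753045 0.14624210836451115
o [ 0.63878226 -0.19409534]
knob L/R top (np.float64(-0.0046), np.float64(0.0091)) (np.float64(-0.0046), np.float64(-0.0087)) stop rear edge (np.float64(0.082), np.float64(0.0006)) rails inner (np.float64(0.0451), np.float64(0.028)) (np.float64(0.0451), np.float64(-0.0287)) mouth (np.float64(-0.0209), np.float64(0.0485)) (np.float64(-0.0209), np.float64(-0.0489)) hinge (np.float64(0.0907), np.float64(0.0127)) (np.float64(0.0907), np.float64(-0.0119))
knob depth jig x -0.011752668772642937 0.003428956032312494 y -0.00891593002335103 0.008561080783465286
```

```bash
cat >> h.py <<'E'
import os
if os.path.exists('jig.npz'):
    _j=np.load('jig.npz');JY=float(_j['yaw']);JO=_j['o']
    JE=np.array([np.cos(JY),np.sin(JY)]);JN=np.array([-JE[1],JE[0]])
    def jw(x,y,z): return np.r_[JO+JE*x+JN*y,z]
E
python3 - <<'E'
from h import *
plan(jw(-.005,0,.0333),JY)
E
```

```text
t 2.00 ee [ 0.6595 -0.2035  0.2496] travel(cm) [21.63 -1.24  2.38] twist about tool x -0.002 F [ 0.28 -0.88 -0.35] w 0.0856
```

Call:
{"name": "play_rows", "arguments": {"commands": [{"travel": [3,-0.6,1.2],"twist": 0,"hand": 0},{"travel": [4,-0.6,1.2],"twist": 0,"hand": 0},{"travel": [4,0,0],"twist": 0,"hand": 0.2},{"travel": [3.5,0,0],"twist": 0,"hand": 0.3},{"travel": [2,0,0],"twist": 0,"hand": 0.4},{"travel": [0,0,0],"twist": 0,"hand": 0.4},{"travel": [0,0,0],"twist": 0,"hand": 0.4}], "force": 20}}

```text
time: 2.7
ee_pos: [0.6341, -0.1962, 0.0859]
tool_rot: [-0.051, -0.705, -0.05, 0.705]
wrist_force: [0.1, 0.1, 0.0]
gripper_width: 0.0512
```

Run:
```python
from h import *
for i in range(3): plan(jw(-.005,0,.0333),JY);
snap('wrist','wk')
```

```text
t 2.70 ee [ 0.6341 -0.1962  0.0859] travel(cm) [ 5.26 -0.14  0.01] twist about tool x -0.0038 F [0.06 0.14 0.04] w 0.0512
t 2.70 ee [ 0.6341 -0.1962  0.0859] travel(cm) [ 5.26 -0.14  0.01] twist about tool x -0.0038 F [0.06 0.14 0.04] w 0.0512
t 2.70 ee [ 0.6341 -0.1962  0.0859] travel(cm) [ 5.26 -0.14  0.01] twist about tool x -0.0038 F [0.06 0.14 0.04] w 0.0512
```

View pics/wk.png

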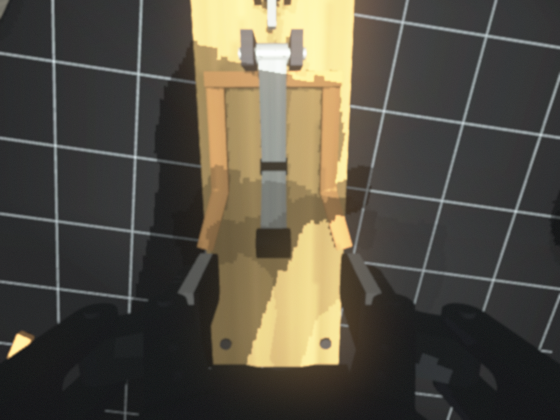

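The knob is at (274,242), and the mid-line between the fingers is at about column 280. The fingers need to go about 2 mm left, which agrees with the plan, so I'll descend and pinch.

Call:
{"name": "play_rows", "arguments": {"commands": [{"travel": [2.3,-0.2,0],"twist": -0.003,"hand": 0.4},{"travel": [2,0,0],"twist": 0,"hand": 0.4},{"travel": [1,0,0],"twist": 0,"hand": 0.4},{"travel": [0,0,0],"twist": 0,"hand": 0.6},{"travel": [0,0,0],"twist": 0,"hand": 1},{"travel": [0,0,0],"twist": 0,"hand": 1},{"travel": [0,0,0],"twist": 0,"hand": 1}], "force": 20}}

```text
time: 3.45
ee_pos: [0.6351, -0.1929, 0.0337]
tool_rot: [0.052, 0.706, 0.052, -0.705]
wrist_force: [-1.4, 0.3, 4.5]
gripper_width: 0.0178
```

Run:
```python
from h import *
plan(jw(-.005,0,.0333),JY);
snap('wrist','wk2')
phi=.2075
last=None
for th in np.linspace(0,.72,13):
  x=90-97*np.cos(phi+th);z=32+97*np.sin(phi+th)
  if last: print(round(th,2),round(-(z-last[1])/10,2),round(-(x-last[0])/10,2))
  last=(x,z)
```

```text
t 3.45 ee [ 0.6351 -0.1929  0.0337] travel(cm) [0.04 0.17 0.15] twist about tool x 0.0008 F [-1.41  0.34  4.49] w 0.0178
0.06 -0.57 -0.14
0.12 -0.56 -0.17
0.18 -0.55 -0.2
0.24 -0.53 -0.24
0.3 -0.52 -0.27
0.36 -0.5 -0.3
0.42 -0.48 -0.33
0.48 -0.46 -0.36
0.54 -0.44 -0.38
0.6 -0.41 -0.41
0.66 -0.39 -0.43
0.72 -0.36 -0.45
```

View pics/wk2.png

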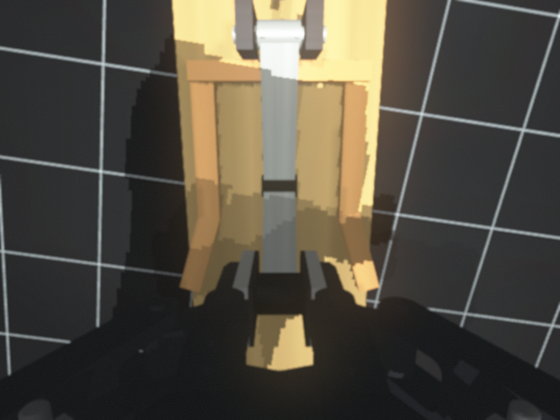

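The knob is held: the opening is 17.8 mm and it sits midway between the pads at column 280. I'll swing it up along the arc.

Call:
{"name": "play_rows", "arguments": {"commands": [{"travel": [-0.57,0,-0.14],"twist": 0,"hand": 1},{"travel": [-0.56,0,-0.17],"twist": 0,"hand": 1},{"travel": [-0.55,0,-0.2],"twist": 0,"hand": 1},{"travel": [-0.53,0,-0.24],"twist": 0,"hand": 1},{"travel": [-0.52,0,-0.27],"twist": 0,"hand": 1},{"travel": [-0.5,0,-0.3],"twist": 0,"hand": 1},{"travel": [-0.48,0,-0.33],"twist": 0,"hand": 1},{"travel": [-0.46,0,-0.36],"twist": 0,"hand": 1},{"travel": [-0.44,0,-0.38],"twist": 0,"hand": 1},{"travel": [-0.41,0,-0.41],"twist": 0,"hand": 1},{"travel": [-0.39,0,-0.43],"twist": 0,"hand": 1},{"travel": [-0.36,0,-0.45],"twist": 0,"hand": 1}]}}

```text
time: 4.7
ee_pos: [0.6714, -0.1874, 0.0908]
tool_rot: [0.052, 0.706, 0.052, -0.705]
wrist_force: [-0.5, -2.3, 0.6]
gripper_width: 0.0172
```

Call:
{"name": "play_rows", "arguments": {"commands": [{"travel": [0,0,0],"twist": 0,"hand": 1},{"travel": [0,0,0],"twist": 0,"hand": 1},{"travel": [0,0,0],"twist": 0,"hand": 1}]}}

```text
time: 5.0
ee_pos: [0.6711, -0.1875, 0.0904]
tool_rot: [0.052, 0.706, 0.052, -0.705]
wrist_force: [-1.3, -2.2, 4.2]
gripper_width: 0.017
```

Run:
```python
from h import *
plan(jw(.034,0,.111-.0187),JY);
snap('scene','s1');snap('wrist','wk3')
```

```text
t 5.00 ee [ 0.6711 -0.1875  0.0904] travel(cm) [-0.19  0.18 -0.11] twist about tool x 0.0009 F [-1.26 -2.22  4.2 ] w 0.017
```

View pics/wk3.png

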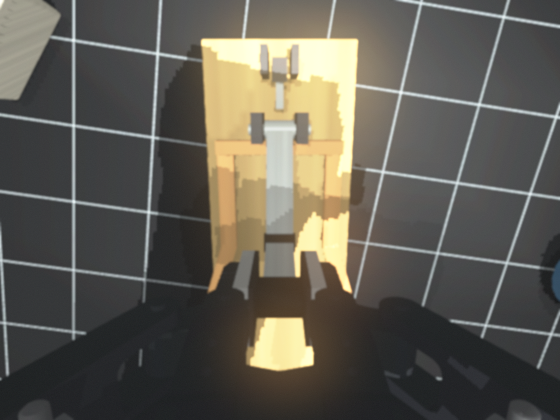

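The raised knob is still between the pads at (280,290). I'll release and lift straight off.

Call:
{"name": "play_rows", "arguments": {"commands": [{"travel": [0,0,0],"twist": 0,"hand": 0.6},{"travel": [0,0,0],"twist": 0,"hand": 0.3},{"travel": [0,0,0],"twist": 0,"hand": 0.2},{"travel": [-1,0,0],"twist": 0,"hand": 0.2},{"travel": [-3,0,0],"twist": 0,"hand": 0.1},{"travel": [-4,0,0],"twist": 0,"hand": 0},{"travel": [-4,0,0],"twist": 0,"hand": 0},{"travel": [0,0,0],"twist": 0,"hand": 0}]}}

```text
time: 5.9
ee_pos: [0.6739, -0.1878, 0.2178]
tool_rot: [0.053, 0.709, 0.051, -0.701]
wrist_force: [1.2, 0.5, 0.8]
gripper_width: 0.0852
```

Run:
```python
from h import *
snap('wrist','wk4')
c=load('wk4');P=cloud(c);s=(P[...,2]>.095)&(P[...,2]<.135)&(np.abs((P[...,:2]-JO)@JN)<.02)&(np.abs((P[...,:2]-JO)@JE-.03)<.04);Q=P[s]
print(s.sum(),Q.mean(0),Q.max(0),((Q[:,:2]-JO)@JE).mean(),((Q[:,:2]-JO)@JN).mean())
# target for dock view
plan([.61,.165,.25],.06)
```

```text
547 [ 0.67422954 -0.18860472  0.11661047] [ 0.68155533 -0.17920322  0.12010086] 0.03586917883261026 0.00024218953501315373
t 5.95 ee [ 0.6726 -0.1876  0.2146] travel(cm) [ -3.64 -35.79   0.97] twist about tool x 0.0877 F [-0.35 -0.08 -1.14] w 0.0855
```

View pics/wk4.png

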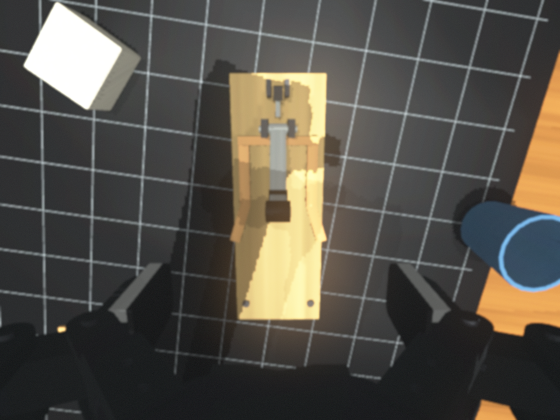

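The clip stays up: the knob is at jig x≈36 mm with its top at about 120 mm. Next I'll move over the dock.

Call:
{"name": "play_rows", "arguments": {"commands": [{"travel": [-0.4,-4,0.1],"twist": 0.01,"hand": 0},{"travel": [-0.4,-4,0.1],"twist": 0.01,"hand": 0},{"travel": [-0.4,-4,0.1],"twist": 0.01,"hand": 0},{"travel": [-0.4,-4,0.1],"twist": 0.01,"hand": 0},{"travel": [-0.4,-4,0.1],"twist": 0.01,"hand": 0},{"travel": [-0.4,-4,0.1],"twist": 0.01,"hand": 0},{"travel": [-0.4,-4,0.1],"twist": 0.01,"hand": 0},{"travel": [-0.4,-4,0],"twist": 0.01,"hand": 0},{"travel": [-0.4,-3.8,0],"twist": 0.008,"hand": 0},{"travel": [0,0,0],"twist": 0,"hand": 0},{"travel": [0,0,0],"twist": 0,"hand": 0}]}}

```text
time: 7.05
ee_pos: [0.6244, 0.1688, 0.2452]
tool_rot: [-0.022, -0.706, -0.022, 0.707]
wrist_force: [0.3, -0.7, 0.3]
gripper_width: 0.0854
```

Run:
```python
from h import *
plan([.61,.165,.25],.06)
snap('wrist','wd')
c=load('wd');p=c['p'][:,:,::-1]
plan([.61,.165,.25],.06)
```

```text
t 7.05 ee [0.6244 0.1688 0.2452] travel(cm) [-0.47  0.29  1.46] twist about tool x 0.0025 F [ 0.27 -0.74  0.31] w 0.0854
t 7.10 ee [0.6248 0.167  0.2452] travel(cm) [-0.48  0.11  1.49] twist about tool x 0.0 F [ 0.04 -0.03 -0.08] w 0.0851
```

View pics/wd.png

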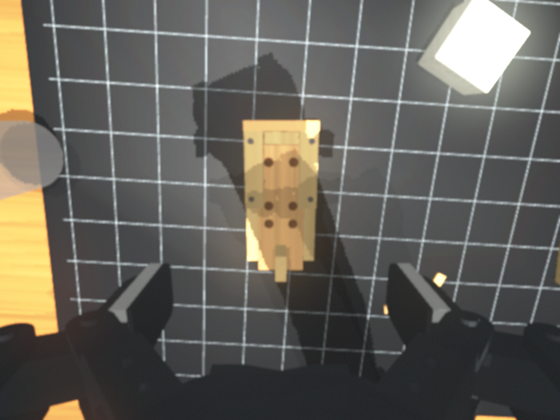

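Run:
```python
from h import *
c=load('wd');p=c['p'][:,:,::-1]
a=cv2.resize(p[112:292,225:335],None,fx=6,fy=3.3,interpolation=cv2.INTER_CUBIC);a=cv2.convertScaleAbs(a,alpha=1.4);cv2.imwrite('pics/wdc.png',a)
```

```text
(no output)
```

View pics/wdc.png

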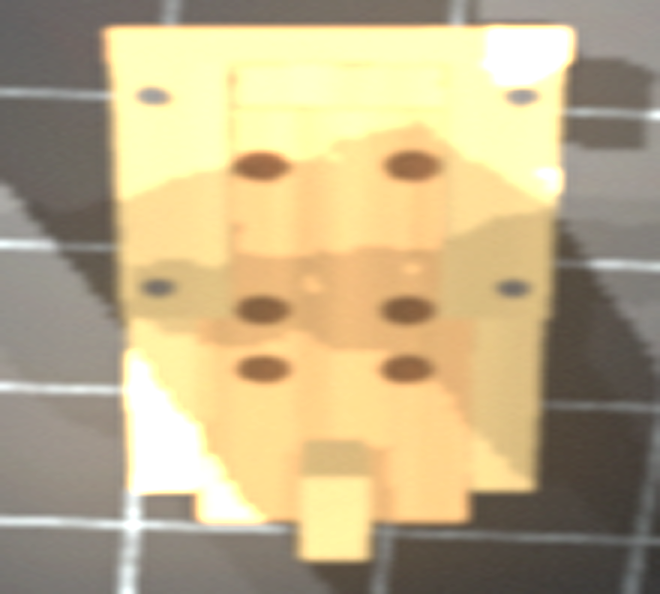

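Run:
```python
from h import *
c=load('wd')
w=lambda a,b,z: onz(c,225+a/6-.4,112+b/3.3-.35,z)[:2]
def ang(P,Q): d=P-Q; return round(float(np.arctan2(d[1],d[0])),4)
S=[w(*k,.0225) for k in [(152,96),(521,96),(158,288),(513,288)]]
print('screws yaw',ang(S[0],S[2]),ang(S[1],S[3]),'mid',ang((S[0]+S[1])/2,(S[2]+S[3])/2),'cross',ang(S[0],S[1])-np.pi/2,ang(S[2],S[3])-np.pi/2,'mid pts',np.mean(S,0))
H=[w(*k,.016) for k in [(261,165),(411,165),(263,309),(408,309),(263,369),(407,369)]]
print('holes',ang(H[0]+H[1],H[4]+H[5]),ang(H[0],H[1])-np.pi/2,ang(H[4],H[5])-np.pi/2,'mid top/bot',(H[0]+H[1])/2,(H[4]+H[5])/2)
F=[w(*k,.0225) for k in [(106,27),(574,27),(121,317),(552,317)]]
print('lips',np.round(F,4),ang(F[0]+F[1],F[2]+F[3]))
N=[w(128,492,.01),w(536,490,.01)];print('floor near',np.round(N,4))
E1=[w(197,521,.016),w(470,521,.016)];print('slide near',np.round(E1,4),np.linalg.norm(E1[0]-E1[1]),np.mean(E1,0))
G=[w(*k,.051) for k in[(297,562),(372,562),(303,475),(369,475)]];print('grip',np.round(G,4),np.mean(G,0),ang(G[2]+G[3],G[0]+G[1]))
P=cloud(c);s=(P[...,2]>.043)&(P[...,2]<.06)&(np.abs(P[...,0]-.535)<.05)&(np.abs(P[...,1]-.16)<.04);Q=P[s];print(s.sum(),Q.mean(0),Q.min(0),Q.max(0))
```

```text
screws yaw 0.0577 0.0618 mid 0.0598 cross 0.061503673205103526 0.06130367320510355 mid pts [0.63334276 0.16632618]
holes 0.0599 0.06140367320510354 0.06120367320510334 mid top/bot [0.64151807 0.16680606] [0.57447269 0.16278376]
lips [[0.6813 0.2074]
 [0.6861 0.1303]
 [0.5916 0.2016]
 [0.5962 0.1259]] 0.0563
floor near [[0.526  0.199 ]
 [0.5314 0.1219]]
slide near [[0.5187 0.1853]
 [0.5218 0.1341]] 0.05127550789595774 [0.52024981 0.15967099]
grip [[0.522  0.1662]
 [0.5227 0.1533]
 [0.5511 0.1669]
 [0.5518 0.1558]] [0.53690033 0.16055818] 0.0538
325 [0.53860228 0.16065337 0.04993725] [0.52362717 0.15400638 0.04307083] [0.55176972 0.1669898  0.05205419]
```

Run:
```python
from h import *
np.savez('rack.npz',yaw=.0605,o=[.6338,.1662])
plan([.5372,.1607,.021],.0605)
```

```text
t 7.10 ee [0.6248 0.167  0.2452] travel(cm) [22.43  0.08  8.75] twist about tool x -0.0005 F [ 0.04 -0.03 -0.08] w 0.0851
```

Call:
{"name": "play_rows", "arguments": {"commands": [{"travel": [3,0,2.9],"twist": 0,"hand": 0},{"travel": [3.5,0,2.9],"twist": 0,"hand": 0.2},{"travel": [3.5,0,2.9],"twist": 0,"hand": 0.4},{"travel": [4,0.1,0],"twist": 0,"hand": 0.5},{"travel": [2,0,0],"twist": 0,"hand": 0.5},{"travel": [0,0,0],"twist": 0,"hand": 0.5},{"travel": [0,0,0],"twist": 0,"hand": 0.5}]}}

```text
time: 7.8
ee_pos: [0.5388, 0.1602, 0.0862]
tool_rot: [-0.021, -0.707, -0.02, 0.707]
wrist_force: [-0.6, 0.0, 0.1]
gripper_width: 0.0424
```

Run:
```python
from h import *
plan([.5372,.1607,.021],.0605)
snap('wrist','wg')
plan([.5372,.1607,.021],.0605)
```

```text
t 7.80 ee [0.5388 0.1602 0.0862] travel(cm) [ 6.52 -0.06  0.15] twist about tool x -0.0026 F [-0.59  0.    0.1 ] w 0.0424
t 7.85 ee [0.5393 0.1607 0.087 ] travel(cm) [ 6.6  -0.01  0.22] twist about tool x -0.0023 F [ 0.34  0.01 -0.18] w 0.0429
```

View pics/wg.png

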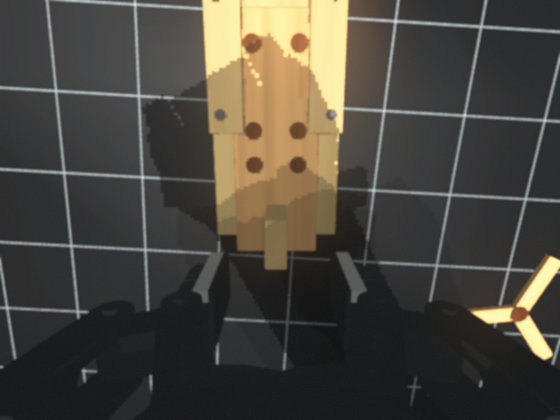

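The grip is at column 276 and the pads' mid-line at about 280, so I'll correct about 1 mm left, go down and grip.

Call:
{"name": "play_rows", "arguments": {"commands": [{"travel": [2.6,-0.1,0.2],"twist": -0.002,"hand": 0.5},{"travel": [2.5,0,0],"twist": 0,"hand": 0.5},{"travel": [1.4,0,0],"twist": 0,"hand": 0.5},{"travel": [0,0,0],"twist": 0,"hand": 0.7},{"travel": [0,0,0],"twist": 0,"hand": 1},{"travel": [0,0,0],"twist": 0,"hand": 1},{"travel": [0,0,0],"twist": 0,"hand": 1},{"travel": [0,0,0],"twist": 0,"hand": 1}], "force": 70}}

```text
time: 8.65
ee_pos: [0.5371, 0.1625, 0.0222]
tool_rot: [0.022, 0.707, 0.022, -0.706]
wrist_force: [-0.9, -1.1, 7.4]
gripper_width: 0.0108
```

Run:
```python
from h import *
plan([.5372,.1607,.021],.0605)
snap('wrist','wg2')
```

```text
t 8.65 ee [0.5371 0.1625 0.0222] travel(cm) [0.12 0.18 0.01] twist about tool x 0.0011 F [-0.91 -1.14  7.41] w 0.0108
```

View pics/wg2.png

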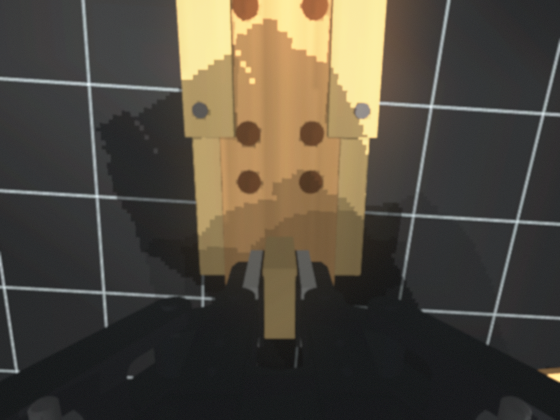

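The grip is held, centred at column 280. I'll draw it straight back.

Call:
{"name": "play_rows", "arguments": {"commands": [{"travel": [-0.05,0,0.4],"twist": 0,"hand": 1},{"travel": [0,0,0.8],"twist": 0,"hand": 1},{"travel": [0,0,0.8],"twist": 0,"hand": 1},{"travel": [0,0,0.8],"twist": 0,"hand": 1},{"travel": [0,0,0.8],"twist": 0,"hand": 1},{"travel": [0,0,0.8],"twist": 0,"hand": 1}]}}

```text
time: 9.3
ee_pos: [0.4924, 0.1598, 0.022]
tool_rot: [0.022, 0.707, 0.022, -0.706]
wrist_force: [2.7, -0.1, 4.9]
gripper_width: 0.011
```

Run:
```python
from h import *
plan([.5372,.1607,.021],.0605)
snap('wrist','wp')
```

```text
t 9.30 ee [0.4924 0.1598 0.022 ] travel(cm) [ 0.11  0.19 -4.47] twist about tool x 0.0014 F [ 2.66 -0.12  4.89] w 0.011
```

View pics/wp.png

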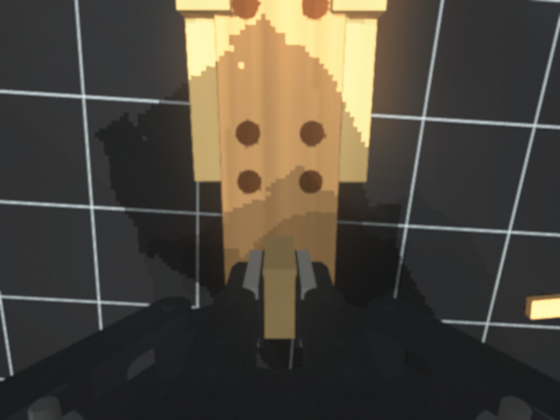

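The slide comes straight: its hole pattern is unmoved relative to the pads, at (248,132) and (312,132). I'll keep pulling to about 80 mm.

Call:
{"name": "play_rows", "arguments": {"commands": [{"travel": [0,0,0.8],"twist": 0,"hand": 1},{"travel": [0,0,0.8],"twist": 0,"hand": 1},{"travel": [0,0,0.8],"twist": 0,"hand": 1},{"travel": [0,0,0.8],"twist": 0,"hand": 1},{"travel": [0,0,0.6],"twist": 0,"hand": 1},{"travel": [0,0,0],"twist": 0,"hand": 1}]}}

```text
time: 9.95
ee_pos: [0.4529, 0.1571, 0.0215]
tool_rot: [-0.022, -0.706, -0.022, 0.707]
wrist_force: [-0.4, 0.6, 7.8]
gripper_width: 0.011
```

Run:
```python
from h import *
plan(jw(-.158,0,.075),JY)
snap('wrist','wp2')
```

```text
t 9.95 ee [0.4529 0.1571 0.0215] travel(cm) [-5.33 37.55 -0.61] twist about tool x -0.0845 F [-0.38  0.64  7.78] w 0.011
```

View pics/wp2.png

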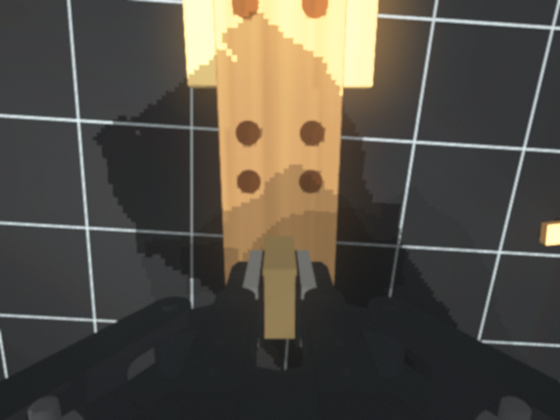

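The slide is 84 mm out, so its tip is past the lips at about −58 mm. I'll lift it level and check the sag.

Call:
{"name": "play_rows", "arguments": {"commands": [{"travel": [-0.4,0,0],"twist": 0,"hand": 1},{"travel": [-0.8,0,0],"twist": 0,"hand": 1},{"travel": [-1.2,0,0],"twist": 0,"hand": 1},{"travel": [-1.6,0,0],"twist": 0,"hand": 1},{"travel": [-1.2,0,0],"twist": 0,"hand": 1},{"travel": [-0.5,0,0],"twist": 0,"hand": 1},{"travel": [0,0,0],"twist": 0,"hand": 1}]}}

```text
time: 10.7
ee_pos: [0.4547, 0.1572, 0.0793]
tool_rot: [0.022, 0.707, 0.022, -0.706]
wrist_force: [-1.2, 0.1, -0.6]
gripper_width: 0.0111
```

Run:
```python
from h import *
plan(jw(-.158,0,.078),JY)
snap('wrist','wl')
c=load('wl');P=cloud(c)
s=(P[...,2]>.04)&(P[...,2]<.11)&(np.abs(P[...,1]-.16)<.02)&(P[...,0]>.47);Q=P[s]
A=np.c_[Q[:,0],np.ones(len(Q))];q=cv2.fitLine(Q[:,[0,2]].astype(np.float32),cv2.DIST_HUBER,0,.001,.001).ravel();print(len(Q),q,Q.min(0),Q.max(0))
```

```text
t 10.70 ee [0.4547 0.1572 0.0793] travel(cm) [ 0.12 37.55 -0.47] twist about tool x -0.0854 F [-1.18  0.13 -0.64] w 0.0111
22931 [ 9.9999958e-01 -9.3356776e-04  5.1920742e-01  7.2415672e-02] [0.47000027 0.14000059 0.06963647] [0.56262125 0.17999962 0.0749957 ]
```

View pics/wl.png

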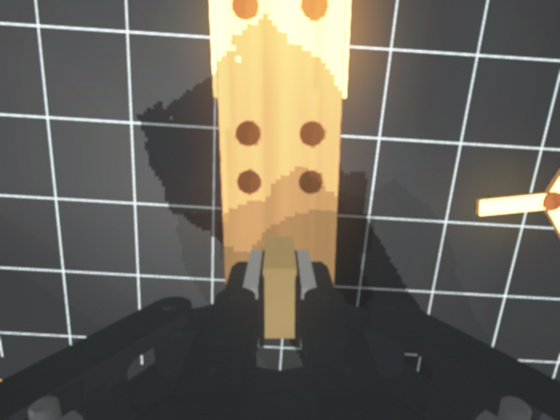

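The slide hangs level, with a slope of −0.001. I'll carry it across to the jig.

Call:
{"name": "play_rows", "arguments": {"commands": [{"travel": [0,1,0],"twist": 0,"hand": 1},{"travel": [0,2,0],"twist": 0,"hand": 1},{"travel": [0,3,-0.1],"twist": -0.008,"hand": 1},{"travel": [0,3.5,-0.1],"twist": -0.01,"hand": 1},{"travel": [0,3.5,-0.1],"twist": -0.01,"hand": 1},{"travel": [0,3.5,-0.1],"twist": -0.01,"hand": 1},{"travel": [0,3.5,-0.1],"twist": -0.01,"hand": 1},{"travel": [0,3.5,-0.1],"twist": -0.01,"hand": 1},{"travel": [0,3.5,-0.1],"twist": -0.01,"hand": 1},{"travel": [0,3.5,0],"twist": -0.01,"hand": 1},{"travel": [0,3,0],"twist": -0.007,"hand": 1},{"travel": [0,2,0],"twist": 0,"hand": 1}]}}

```text
time: 11.95
ee_pos: [0.4954, -0.1987, 0.0776]
tool_rot: [-0.051, -0.705, -0.051, 0.706]
wrist_force: [-0.4, 0.1, -1.3]
gripper_width: 0.0112
```

Call:
{"name": "play_rows", "arguments": {"commands": [{"travel": [0,1,0],"twist": 0,"hand": 1},{"travel": [0,0,0],"twist": 0,"hand": 1},{"travel": [0,0,0],"twist": 0,"hand": 1}]}}

```text
time: 12.25
ee_pos: [0.4976, -0.2041, 0.0781]
tool_rot: [-0.052, -0.705, -0.052, 0.705]
wrist_force: [0.4, -0.4, -1.2]
gripper_width: 0.011
```

Run:
```python
from h import *
plan(jw(-.158,0,.078),JY)
```

```text
t 12.25 ee [ 0.4976 -0.2041  0.0781] travel(cm) [0.01 1.08 1.69] twist about tool x 0.0004 F [ 0.36 -0.38 -1.24] w 0.011
```

Call:
{"name": "play_rows", "arguments": {"commands": [{"travel": [0,0.5,0.8],"twist": 0,"hand": 1},{"travel": [0.5,0.6,0.9],"twist": 0,"hand": 1},{"travel": [1.3,0,0],"twist": 0,"hand": 1},{"travel": [1.5,0,0],"twist": 0,"hand": 1},{"travel": [1,0,0],"twist": 0,"hand": 1},{"travel": [0.4,0,0],"twist": 0,"hand": 1},{"travel": [0,0,0],"twist": 0,"hand": 1},{"travel": [0,0,0],"twist": 0,"hand": 1}]}}

```text
time: 13.05
ee_pos: [0.4831, -0.2184, 0.0316]
tool_rot: [0.052, 0.705, 0.052, -0.705]
wrist_force: [0.2, 0.5, -1.0]
gripper_width: 0.011
```

Run:
```python
from h import *
plan(jw(-.158,0,.0215),JY)
snap('wrist','wb')
plan(jw(-.158,0,.0215),JY)
```

```text
t 13.05 ee [ 0.4831 -0.2184  0.0316] travel(cm) [ 1.01 -0.13  0.04] twist about tool x 0.0001 F [ 0.23  0.5  -1.04] w 0.011
t 13.10 ee [ 0.4832 -0.2186  0.0318] travel(cm) [ 1.03 -0.14  0.06] twist about tool x -0.0001 F [-0.1   0.61 -1.22] w 0.0108
```

View pics/wb.png

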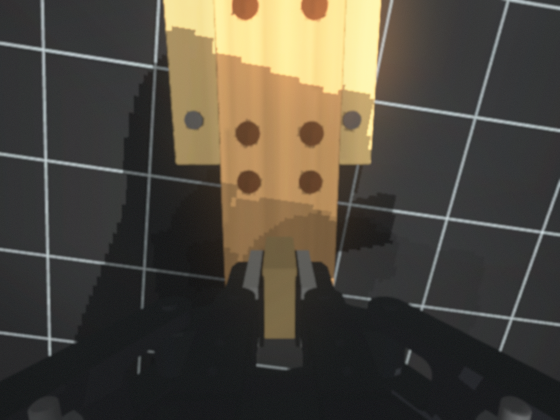

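The bed's near edge spans columns 176–371 (mid 273.5), while the slide is centred at 281, so it sits about 3 mm too far right. The pinched knob also showed my jig frame to be 1.7 mm off. I'll correct and lower.

```bash
python3 - <<'E'
from h import *
np.savez('jig.npz',yaw=JY,o=JO+JN*.0017)
E
python3 - <<'E'
from h import *
plan(jw(-.158,0,.0215),JY)
c=load('wb');n=JN
for name,l,r,v,z in [('bed',176,371,163,.01),('slide',221.5,340,163,.025),('screws',194,351.5,120,.01),('slide',218.5,342,120,.025),('holes',248,311.5,132,.025)]:
  a=onz(c,l,v,z)[:2];b=onz(c,r,v,z)[:2];m=(a+b)/2-JO;print(name,'jig x %.4f y %.4f w %.4f'%(m@JE,m@n,np.linalg.norm(a-b)))
E
```

```text
t 13.10 ee [ 0.4832 -0.2186  0.0318] travel(cm) [ 1.03 -0.31  0.06] twist about tool x -0.0001 F [-0.1   0.61 -1.22] w 0.0108
bed jig x -0.1144 y -0.0017 w 0.0893
slide jig x -0.1124 y -0.0049 w 0.0493
screws jig x -0.0953 y -0.0014 w 0.0700
slide jig x -0.0951 y -0.0047 w 0.0498
holes jig x -0.0998 y -0.0045 w 0.0258
```

Call:
{"name": "play_rows", "arguments": {"commands": [{"travel": [0,-0.32,0],"twist": 0,"hand": 1},{"travel": [0.4,0,0],"twist": 0,"hand": 1},{"travel": [0.3,0,0],"twist": 0,"hand": 1},{"travel": [0.2,0,0],"twist": 0,"hand": 1},{"travel": [0,0,0],"twist": 0,"hand": 1},{"travel": [0,0,0],"twist": 0,"hand": 1}]}}

```text
time: 13.7
ee_pos: [0.4823, -0.2154, 0.0224]
tool_rot: [-0.052, -0.705, -0.052, 0.705]
wrist_force: [-0.2, -0.0, -0.5]
gripper_width: 0.0112
```

Run:
```python
from h import *
plan(jw(-.158,0,.0215),JY)
snap('wrist','wb2');snap('top','tb2')
plan(jw(-.048,0,.0215),JY)
c=load('tb2');a=cv2.resize(c['p'][130:290,310:410,::-1],None,fx=3.7,fy=3.7,interpolation=cv2.INTER_CUBIC)
b=load('wb2')['p'][:,150:410,::-1]
o=np.zeros((592,800,3),np.uint8);o[:592,:370]=a;o[:420,400:660]=b;cv2.imwrite('pics/cb2.png',o)
```

```text
t 13.70 ee [ 0.4823 -0.2154  0.0224] travel(cm) [0.09 0.02 0.01] twist about tool x -0.0001 F [-0.15 -0.02 -0.47] w 0.0112
t 13.80 ee [ 0.4824 -0.2154  0.0224] travel(cm) [ 9.000e-02  1.000e-02 -1.098e+01] twist about tool x -0.0001 F [ 0.74  0.01 -1.45] w 0.0111
```

View pics/cb2.png

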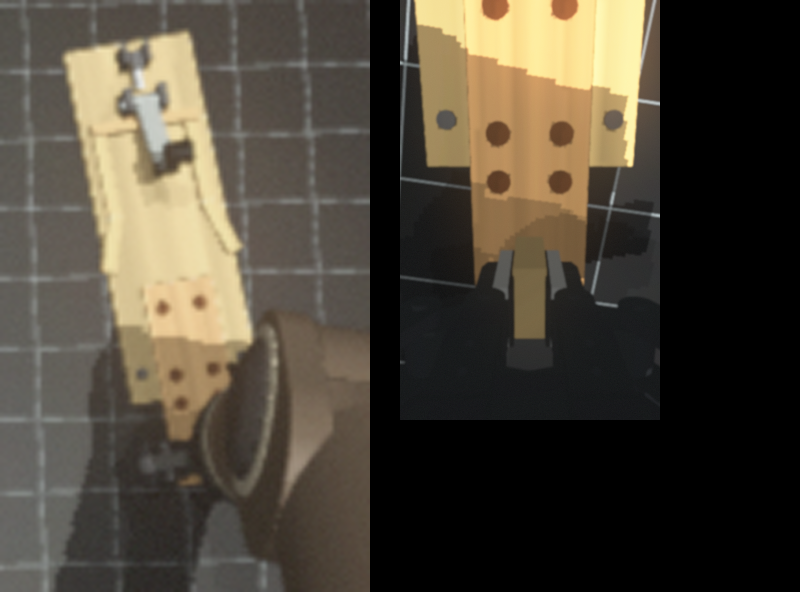

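The slide is centred (slide mid-line column 529, screws' mid 529.5) with the tip short of the rails' mouth and the clip up. I'll push it in 10 cm and check forces.

Call:
{"name": "play_rows", "arguments": {"commands": [{"travel": [0.05,0,-0.5],"twist": 0,"hand": 1},{"travel": [0,0,-1],"twist": 0,"hand": 1},{"travel": [0,0,-1],"twist": 0,"hand": 1},{"travel": [0,0,-1],"twist": 0,"hand": 1},{"travel": [0,0,-1],"twist": 0,"hand": 1},{"travel": [0,0,-1],"twist": 0,"hand": 1},{"travel": [0,0,-0.5],"twist": 0,"hand": 1}]}}

```text
time: 14.5
ee_pos: [0.5427, -0.2064, 0.0222]
tool_rot: [-0.052, -0.705, -0.052, 0.705]
wrist_force: [-8.0, -0.6, 10.4]
gripper_width: 0.011
```

Run:
```python
from h import *
plan(jw(-.048,0,.0215),JY)
snap('wrist','wb3')
```

```text
t 14.50 ee [ 0.5427 -0.2064  0.0222] travel(cm) [ 0.07  0.02 -4.88] twist about tool x 0.0004 F [-7.97 -0.56 10.44] w 0.011
```

View pics/wb3.png

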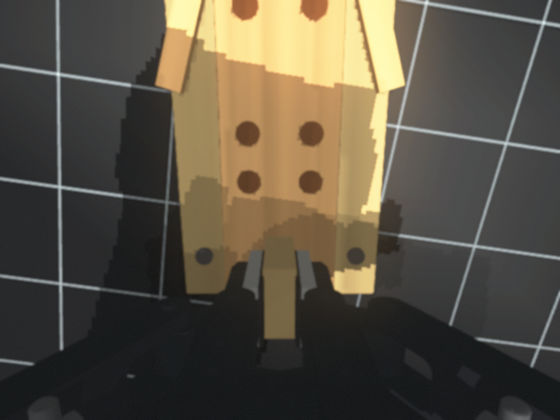

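The slide is centred (273–281 band, rails symmetric) but pressed down with about 10 N. I'll ease up slightly and continue.

Call:
{"name": "play_rows", "arguments": {"commands": [{"travel": [-0.06,0,-0.5],"twist": 0,"hand": 1},{"travel": [0,0,-0.8],"twist": 0,"hand": 1},{"travel": [0,0,-0.8],"twist": 0,"hand": 1},{"travel": [0,0,-0.8],"twist": 0,"hand": 1},{"travel": [0,0,-0.8],"twist": 0,"hand": 1},{"travel": [0,0,-0.5],"twist": 0,"hand": 1},{"travel": [0,0,0],"twist": 0,"hand": 1}]}}

```text
time: 15.25
ee_pos: [0.5842, -0.2, 0.0225]
tool_rot: [0.052, 0.705, 0.052, -0.705]
wrist_force: [-0.3, 0.1, -1.3]
gripper_width: 0.011
```

Run:
```python
from h import *
plan(jw(-.048,0,.0215),JY)
snap('wrist','wb4')
```

```text
t 15.25 ee [ 0.5842 -0.2     0.0225] travel(cm) [ 0.1   0.05 -0.69] twist about tool x 0.0006 F [-0.27  0.07 -1.26] w 0.011
```

View pics/wb4.png

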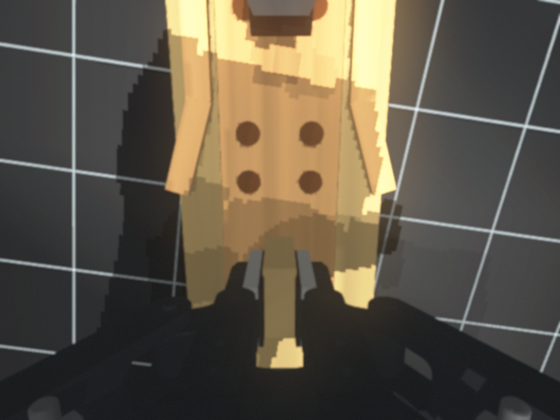

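The raised knob is at (280,15), well ahead. About 7 mm is left, so I'll push slowly.

Call:
{"name": "play_rows", "arguments": {"commands": [{"travel": [0,0,-0.2],"twist": 0,"hand": 1},{"travel": [0,0,-0.2],"twist": 0,"hand": 1},{"travel": [0,0,-0.1],"twist": 0,"hand": 1},{"travel": [0,0,-0.1],"twist": 0,"hand": 1},{"travel": [0,0,0],"twist": 0,"hand": 1}]}}

```text
time: 15.8
ee_pos: [0.5893, -0.1996, 0.0226]
tool_rot: [0.052, 0.705, 0.052, -0.705]
wrist_force: [-0.4, 0.2, -1.5]
gripper_width: 0.0111
```

Call:
{"name": "play_rows", "arguments": {"commands": [{"travel": [0.05,0,-0.1],"twist": 0,"hand": 1},{"travel": [0,0,0],"twist": 0,"hand": 1}]}}

```text
time: 16.0
ee_pos: [0.5901, -0.1996, 0.0223]
tool_rot: [-0.052, -0.705, -0.052, 0.705]
wrist_force: [-2.7, -0.2, 2.5]
gripper_width: 0.0113
```

Call:
{"name": "play_rows", "arguments": {"commands": [{"travel": [0,0,-0.1],"twist": 0,"hand": 1},{"travel": [0,0,0],"twist": 0,"hand": 1}]}}

```text
time: 16.2
ee_pos: [0.5913, -0.1994, 0.0223]
tool_rot: [0.052, 0.705, 0.052, -0.705]
wrist_force: [-1.2, -0.8, 3.1]
gripper_width: 0.0112
```

Call:
{"name": "play_rows", "arguments": {"commands": [{"travel": [0,0,-0.1],"twist": 0,"hand": 1},{"travel": [0,0,-0.1],"twist": 0,"hand": 1},{"travel": [0,0,0],"twist": 0,"hand": 1}]}}

```text
time: 16.5
ee_pos: [0.5916, -0.1994, 0.0223]
tool_rot: [-0.052, -0.704, -0.052, 0.706]
wrist_force: [-9.3, -0.6, 9.6]
gripper_width: 0.0106
```

Call:
{"name": "play_rows", "arguments": {"commands": [{"travel": [0,0,-0.1],"twist": 0,"hand": 1},{"travel": [0,0,0],"twist": 0,"hand": 1}]}}

```text
time: 16.7
ee_pos: [0.5915, -0.1994, 0.0223]
tool_rot: [-0.052, -0.703, -0.052, 0.707]
wrist_force: [-11.9, -0.5, 13.0]
gripper_width: 0.0109
```

Run:
```python
from h import *
plan(jw(-.048,0,.0215),JY)
snap('wrist','wb5')
```

```text
t 16.70 ee [ 0.5915 -0.1994  0.0223] travel(cm) [ 0.08 -0.01  0.05] twist about tool x -0.0009 F [-11.89  -0.48  13.03] w 0.0109
```

View pics/wb5.png

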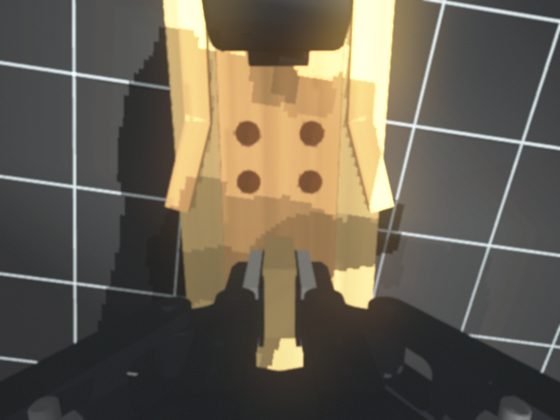

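Run:
```python
from h import *
c=load('wb5')
def j(u,v,z): q=onz(c,u,v,z)[:2]-JO; return (q@JE).round(4),(q@JN).round(4)
print('mouth',j(167,208,.016),j(393,207,.016),'bend',j(207,117,.016),j(352,117,.016),'holes',j(249,181,.016),j(311,181,.016),j(248,132,.016),j(312,132,.016))
snap('scene','s5');p=load('s5')['p'][170:270,150:250,::-1];cv2.imwrite('pics/s5c.png',cv2.resize(p,None,fx=6,fy=6,interpolation=cv2.INTER_CUBIC))
```

```text
mouth (np.float64(-0.0215), np.float64(0.0468)) (np.float64(-0.0213), np.float64(-0.0501)) bend (np.float64(0.0162), np.float64(0.0276)) (np.float64(0.0161), np.float64(-0.0305)) holes (np.float64(-0.0098), np.float64(0.0114)) (np.float64(-0.0099), np.float64(-0.0147)) (np.float64(0.0103), np.float64(0.0113)) (np.float64(0.0102), np.float64(-0.0146))
```

View pics/s5c.png

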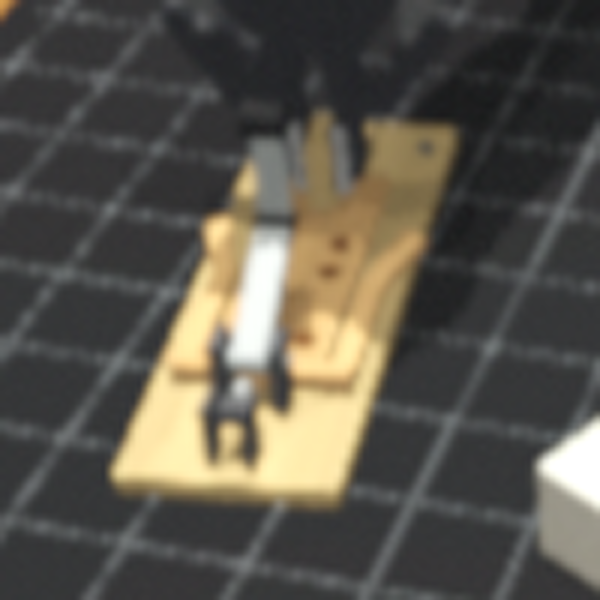

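The slide is home. It stalled at the expected grip position, the near holes are at jig x −9.9 mm (expected −10.6), and it is centred between the rails with the clip still up. I'll relax the push and let go.

Call:
{"name": "play_rows", "arguments": {"commands": [{"travel": [-0.05,0,0.2],"twist": 0,"hand": 1},{"travel": [0,0,0.1],"twist": 0,"hand": 1},{"travel": [0,0,0],"twist": 0,"hand": 0.8},{"travel": [0,0,0],"twist": 0,"hand": 0.6},{"travel": [0,0,0],"twist": 0,"hand": 0.5},{"travel": [-0.5,0,0],"twist": 0,"hand": 0.5},{"travel": [-2,0,0],"twist": 0,"hand": 0.5},{"travel": [-3,0,0],"twist": 0,"hand": 0.5},{"travel": [-4,0,0],"twist": 0,"hand": 0.5},{"travel": [-4,0,0],"twist": 0,"hand": 0.5},{"travel": [-2,0,0],"twist": 0,"hand": 0.5},{"travel": [0,0,0],"twist": 0,"hand": 0.5}]}}

```text
time: 18.0
ee_pos: [0.5934, -0.1997, 0.182]
tool_rot: [0.053, 0.708, 0.051, -0.703]
wrist_force: [0.7, 0.3, 1.0]
gripper_width: 0.0429
```

Run:
```python
from h import *
plan(jw(.034,0,.111-.0187),JY)
snap('wrist','wr')
```

```text
t 18.00 ee [ 0.5934 -0.1997  0.182 ] travel(cm) [ 9.02 -0.09 -7.92] twist about tool x -0.0002 F [0.74 0.34 0.98] w 0.0429
```

View pics/wr.png

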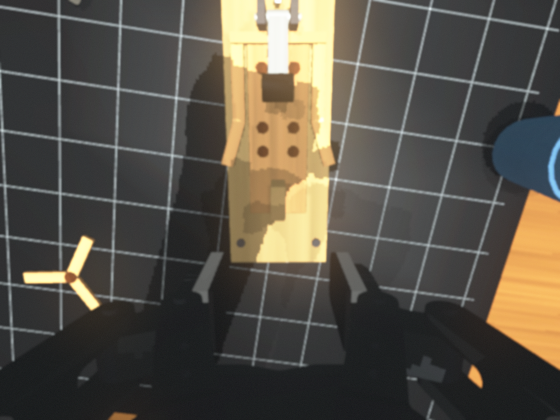

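The slide is still home and the clip is up, with the knob at (278,88). I'll move over the knob.

Call:
{"name": "play_rows", "arguments": {"commands": [{"travel": [0,0,-2],"twist": 0,"hand": 0.5},{"travel": [0,-0.1,-3],"twist": 0,"hand": 0.5},{"travel": [0,0,-2],"twist": 0,"hand": 0.4},{"travel": [1,0,-0.9],"twist": 0,"hand": 0.4},{"travel": [2,0,0],"twist": 0,"hand": 0.4},{"travel": [0,0,0],"twist": 0,"hand": 0.4},{"travel": [0,0,0],"twist": 0,"hand": 0.4}]}}

```text
time: 18.75
ee_pos: [0.6679, -0.1869, 0.1462]
tool_rot: [-0.052, -0.704, -0.052, 0.706]
wrist_force: [-0.0, 0.3, -0.3]
gripper_width: 0.051
```

Run:
```python
from h import *
plan(jw(.034,0,.111-.0187),JY)
snap('wrist','wq')
```

```text
t 18.75 ee [ 0.6679 -0.1869  0.1462] travel(cm) [ 5.38  0.12 -0.43] twist about tool x -0.0005 F [-0.05  0.31 -0.32] w 0.051
```

View pics/wq.png

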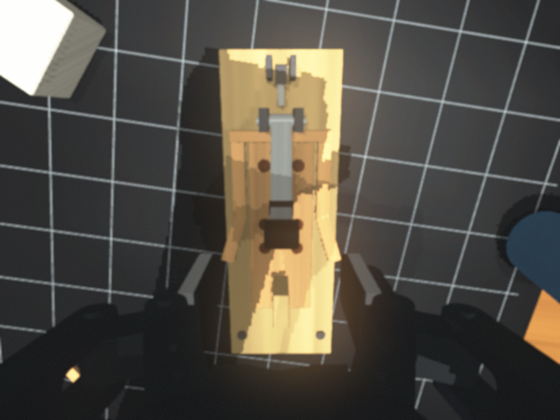

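The knob is at (281,234) and centred on the pads' mid-line. Going down to pinch.

Call:
{"name": "play_rows", "arguments": {"commands": [{"travel": [2,0.05,-0.4],"twist": 0,"hand": 0.4},{"travel": [2,0,0],"twist": 0,"hand": 0.4},{"travel": [1.3,0,0],"twist": 0,"hand": 0.4},{"travel": [0,0,0],"twist": 0,"hand": 0.6},{"travel": [0,0,0],"twist": 0,"hand": 1},{"travel": [0,0,0],"twist": 0,"hand": 1},{"travel": [0,0,0],"twist": 0,"hand": 1},{"travel": [0,0,0],"twist": 0,"hand": 1}], "force": 20}}

```text
time: 19.6
ee_pos: [0.6737, -0.1871, 0.0957]
tool_rot: [0.052, 0.706, 0.051, -0.705]
wrist_force: [-1.1, -0.9, 2.1]
gripper_width: 0.0171
```

Run:
```python
from h import *
plan(jw(.034,0,.111-.0187),JY)
snap('wrist','wq2')
last=None
for th in np.linspace(.75,.09,13):
  x=90-97*np.cos(.2075+th);z=32+97*np.sin(.2075+th)
  if last: print(round(th,3),round(-(z-last[1])/10,2),round(-(x-last[0])/10,2))
  last=(x,z)
```

```text
t 19.60 ee [ 0.6737 -0.1871  0.0957] travel(cm) [0.34 0.01 0.16] twist about tool x -0.0004 F [-1.08 -0.88  2.12] w 0.0171
0.695 0.32 0.43
0.64 0.34 0.41
0.585 0.36 0.39
0.53 0.38 0.37
0.475 0.4 0.35
0.42 0.42 0.32
0.365 0.44 0.3
0.31 0.46 0.28
0.255 0.47 0.25
0.2 0.48 0.22
0.145 0.5 0.2
0.09 0.51 0.17
```

View pics/wq2.png

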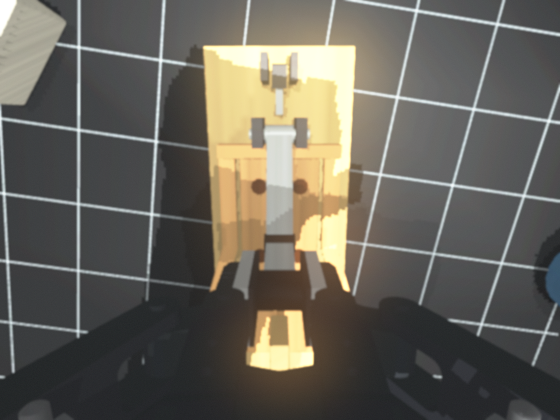

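The knob is pinched (17.1 mm) at (280,288). I'll lower along the arc.

Call:
{"name": "play_rows", "arguments": {"commands": [{"travel": [0.32,0,0.43],"twist": 0,"hand": 1},{"travel": [0.34,0,0.41],"twist": 0,"hand": 1},{"travel": [0.36,0,0.39],"twist": 0,"hand": 1},{"travel": [0.38,0,0.37],"twist": 0,"hand": 1},{"travel": [0.4,0,0.35],"twist": 0,"hand": 1},{"travel": [0.42,0,0.32],"twist": 0,"hand": 1},{"travel": [0.44,0,0.3],"twist": 0,"hand": 1},{"travel": [0.46,0,0.28],"twist": 0,"hand": 1},{"travel": [0.47,0,0.25],"twist": 0,"hand": 1},{"travel": [0.48,0,0.22],"twist": 0,"hand": 1},{"travel": [0.5,0,0.2],"twist": 0,"hand": 1},{"travel": [0.45,0,0.17],"twist": 0,"hand": 1}]}}

```text
time: 20.85
ee_pos: [0.6363, -0.1925, 0.0436]
tool_rot: [-0.052, -0.705, -0.052, 0.705]
wrist_force: [0.4, -4.2, 0.4]
gripper_width: 0.0173
```

Call:
{"name": "play_rows", "arguments": {"commands": [{"travel": [0,0,0],"twist": 0,"hand": 1},{"travel": [0,0,0],"twist": 0,"hand": 1}]}}

```text
time: 21.05
ee_pos: [0.6364, -0.1925, 0.044]
tool_rot: [-0.052, -0.705, -0.052, 0.705]
wrist_force: [0.8, -5.3, -0.7]
gripper_width: 0.0176
```

Run:
```python
from h import *
plan(jw(-.003,0,.0595-.0187),JY)
snap('wrist','wq3')
```

```text
t 21.05 ee [ 0.6364 -0.1925  0.044 ] travel(cm) [0.32 0.02 0.09] twist about tool x -0.0004 F [ 0.8  -5.33 -0.67] w 0.0176
```

View pics/wq3.png

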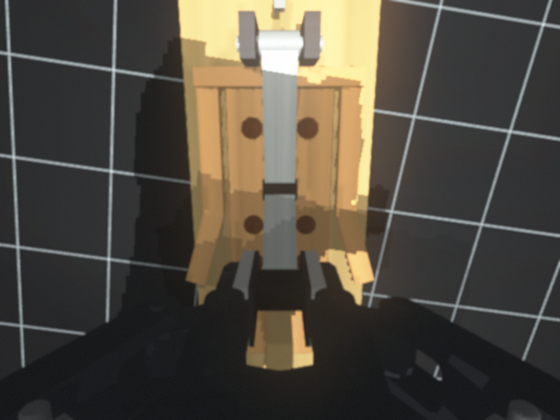

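The clip is down near its rest on the slide, with the foot line at (280,188). I'll release and lift off.

Call:
{"name": "play_rows", "arguments": {"commands": [{"travel": [0,0,0],"twist": 0,"hand": 0.8},{"travel": [0,0,0],"twist": 0,"hand": 0.5},{"travel": [0,0,0],"twist": 0,"hand": 0.4},{"travel": [-1,0,0],"twist": 0,"hand": 0.4},{"travel": [-3,0,0],"twist": 0,"hand": 0.4},{"travel": [-4,0,0],"twist": 0,"hand": 0.4},{"travel": [-4,0,0],"twist": 0,"hand": 0.4},{"travel": [-4,0,0],"twist": 0,"hand": 0.4},{"travel": [0,0,0],"twist": 0,"hand": 0.4},{"travel": [0,0,0],"twist": 0,"hand": 0.4}]}}

```text
time: 22.1
ee_pos: [0.6374, -0.1915, 0.2065]
tool_rot: [0.052, 0.706, 0.052, -0.704]
wrist_force: [0.6, 0.0, -1.1]
gripper_width: 0.0513
```

Run:
```python
from h import *
plan(jw(-.003,0,.0595-.0187),JY)
snap('wrist','wf');c=load('wf');P=cloud(c)
q=P[...,:2]-JO;x=q@JE;y=q@JN;z=P[...,2]
s=(z>.048)&(z<.085)&(abs(y)<.02)&(x<.02)&(x>-.03);print('knob',s.sum(),x[s].mean(),y[s].mean(),'top z',np.percentile(z[s],95))
s=(z>.045)&(z<.06)&(abs(y)<.02)&(x<-.03)&(x>-.075);print('grip',s.sum(),x[s].min(),x[s].max(),y[s].mean(),np.median(z[s]))
s=(z>.011)&(z<.021)&(abs(y+.002)<.02)&(x<-.015)&(x>-.06);
A=np.c_[x[s],y[s],np.ones(s.sum())];print('plate',np.linalg.lstsq(A,z[s],rcond=None)[0])
snap('scene','sf')
```

```text
t 22.10 ee [ 0.6374 -0.1915  0.2065] travel(cm) [16.57  0.09  0.25] twist about tool x 0.0005 F [ 0.59  0.04 -1.09] w 0.0513
knob 461 -0.0011260242744260192 -0.00150803289765194 top z 0.06721233895887933
grip 408 -0.061623872682815384 -0.033864410296196336 -0.0012367267814659241 0.050187471526903185
plate [ 0.00044653 -0.00085776  0.01533658]
```

View pics/wf.png

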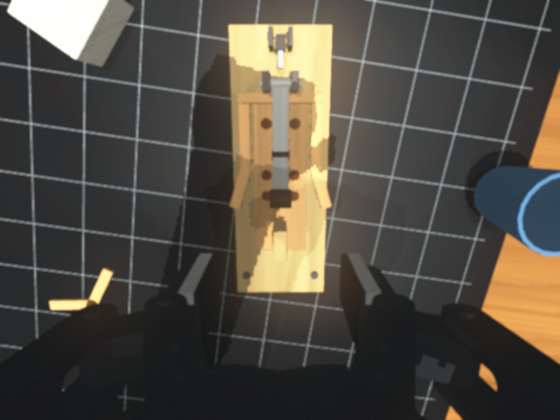

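View pics/sf.png

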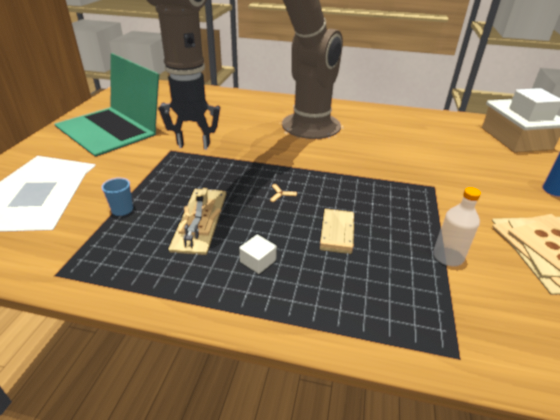

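The knob top is at 67 mm, so the clip angle is about 0.08. The grip is centred at jig x −47.7 mm, within 0.3 mm of the clip's centre line, and the plate is flat. The bystanders are where they were, so I'm handing in.

```bash
python3 -c "
from plant import ctrl
print(ctrl.job_done())"
```

```text
the job is handed in; nothing more can be done
None
```

The job is done and handed in at about 22 s of the 72 s allowed; no verdict was reported. I raised the clip until it stayed up by itself and drew the slide about 84 mm straight out of the dock. I then carried it level to the jig, pushed it home against the stop, and lowered and released the clip.

**Last checks, all from the wrist camera:**
- **Clip:** the knob top is 67 mm above the table, which means about 0.08 rad, its rest angle on the slide. The pressing force itself was not measured.
- **Slide position:** the grip is centred at jig x = −47.7 mm (home is −48 mm), in line with the clip to about 0.3 mm.
- **Slide level:** the plate is flat, with a slope below 0.001.
- **Surroundings:** the gripper is clear of everything, and the bystanders look unmoved in the scene picture.

**One disagreement:** the jig position from the first images was about 1.7 mm off to the side, which showed when the fingers closed on the knob. I corrected for it, plus a 3 mm offset of the slide, before pushing the slide in.

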